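# Fish the brass nut out of the gap beside the machine

### The arm

A 6-joint arm with a two-finger parallel gripper is mounted at the origin on the work surface. World frame = base frame: x ahead of the robot, y to its left, z up, the work surface at z = 0. Lengths are in m, angles in rad, forces in N, time in s.
With the tool pointing down it reaches from about 0.4 to 0.825 m from the base axis. Payload 7 kg.
Tool frame: the origin (TCP) lies at the very end of the fingers, on their centre line; the grasp point (between the pads) lies 19 mm behind it; z points along the fingers, y is the direction in which the jaws open and shut (so a half turn about z gives the same grasp; the last joint's range is limited). The gripper opens to 88 mm and grips with 3 to 60 N. Pads are 19 mm wide; open, the fingers measure 130 mm over their backs; the gripper's body (78 mm by 193 mm) begins 47 mm behind the grasp point.
Start: joints at [-0.868, 0.359, 0.012, 0, -1.224, -0.288], TCP at [0.272, -0.618, 0.227] pointing down, gripper open.
Joint ranges: [-3.07, 3.07], [-1.43, 2.12], [-1.02, 1.25], [-3.03, 1.67], [-3.05, -0], [-3.03, 3.03]. Speed limits (rad/s): [2.39, 2.39, 3.01, 3.14, 3.14, 3.14].

### API

Orientations are given as [roll, pitch, yaw] about the fixed x, y, z axes, in that order (R = Rz(yaw) Ry(pitch) Rx(roll)).
In Python, from station import arm gives the robot as it stands.
- The arm moves only by the shell command python3 -m inch 'ROWS' [FORCE]. ROWS is text: rows parted by semicolons, each of 7 numbers parted by spaces: the closure, from 0 (fully open) to 1 (shut), then the shift along the tool's x, y, z each as a share of 300 mm, from -1 to 1, then the turn, a rotation vector about the tool's x, y, z each as a share of 60 degrees, from -1 to 1. In form: grip tx ty tz rx ry rz; .... A call has 1 to 12 rows; each row is the pose to reach, as a shift and turn from the pose commanded when the call began, along the tool's axes at that moment; what a row does not reach only later rows make up. A row lasts 1/10 s, in which the tool goes at most 50 mm and 8.59 degrees, less where a joint would pass 70% of its speed; a pose out of reach is approached as far as the arm can. A call with a number of a shift or a turn outside -1 to 1 is refused whole. A call with a gripper value outside its range is refused whole. The fingers move at their own pace and stop on an object; FORCE is the grip in N (left out, the last holds). Time passes only in rows, so rows that repeat a pose let the fingers close. It gives the time, the measured TCP pose, the force and the opening at its end, in the units of the state.
- arm.get_state(): the state, without advancing time (a new reading comes with each control period).
- arm.grab_frame(name): name is "scene" or "top" or "wrist"; returns a dict with "img" (400x640x3 uint8, red, green, blue), "range_z" (400x640 float32, m along the optical axis (not along the pixel's ray), 0 where there is no reading), "fx", "fy", "cx", "cy" (pixels), "extrinsics" (4x4, takes a point from world to camera coordinates); the wrist camera has in their place "tool_from_camera" (4x4, takes a point from camera to tool coordinates, whose origin is the TCP and whose axes are the flange's). Camera axes: x right, y up, looking along -z (the intrinsics and any distortion apply to the point x, -y, -z); pixel columns grow to the right and rows downward; lengths in m; the calibration is good to about 2 mm. A picture is of the moment at which its call begins: read the wrist's pose just before it.
- arm.job_done(): hands the job in, once; it reports no verdict.
The state is a dict: "t": time; "q": joint angles; "qd": joint speeds; "joint_efforts": joint torques, N m; "eef_pos": TCP position; "ee_rot": TCP orientation; "force": force on the tool from outside, world axes, zero at the start; "moment": the same for the moment, N m; "width": finger opening in m.
Only numpy, scipy, OpenCV 4.12 (cv2) and the standard library are available. Lean on these libraries where they do the work, as an engineer would, in place of code of your own. Each camera call takes 0.05 s, during which the arm holds its last target.

### The job

A brass hose nut has dropped into the narrow gap between the two low units, beyond the copper pipe, and is lightly pinched there. Take the orange-handled hooked rod from its stand, reach under the pipe with it and gently draw the nut out through the front of the gap until it lies flat on the bare steel tray, clear of the mouth by at least its own width; do not touch the nut with the gripper, never press or pull hard with the rod, and leave everything else in its place. Then hang the rod back in its stand as it was and let go.

Things in the scene. Friction and masses are not known exactly. Their poses are not given: they have to be found in the camera images.
- bay: Fixed 3 mm steel tray with two low units (left black-fronted, right grey drawers), 66 mm tall, and a narrow gap between, open at front and top. Origin: table height, middle of the gap's mouth, level with the units' fronts; x into the gap, y left, z up. Tray top z = 3 mm is also the gap's floor; bare tray runs 140 mm out in front, 300 mm wide. Units span y = -127 to +129, x = 0 to 220 mm.
- gap (a point): Point on the gap's floor, at x = 85, y = -4, z = 3 mm of the bay, same axes. Right wall of the gap: rigid, at y = -17 mm of the bay. Left wall: springy cream strip 32 mm high (above it the gap is open to y = +24 mm), at rest at y = +5.5 mm, pushed back by up to 14 mm at about 0.4 N per mm. The gap ends at x = 140 mm of the bay.
- pipe (a point): Centre of the copper pipe (22 mm thick, along the bay's y) that lies across the tops of the units, at x = 35, z = 77 mm of the bay; its underside is at z = 66 mm. The rod's upright shank cannot pass it: only the rod's foot goes beneath.
- nut: Brass hose nut: plain ring 26 mm outside, 17 mm inside, 10 mm high, about 30 g, lying flat on the gap's floor 70 to 100 mm from the mouth, centre at y = -4 mm of the bay, against the right wall and pinched by the springy strip: sliding it takes about 1 to 5 N. Origin: centre of its underside, z up.
- rod: Hooked rod, 150 g, hanging upright in the stand. Origin: on its axis at the underside of the black collar (36 x 36 x 5 mm); z up, x along its foot. Above the collar an orange square handle, 24 x 24 mm, its top at z = 65 mm. Below: an upright telescopic steel shank, 9 then 6 mm thick, bent into a level foot 6 mm thick along +x, whose end turns straight down (tip) at x = 85 mm.
- rod_grip (a point): Point on the rod's axis inside the orange handle, 35 mm above the rod's origin. The tip's lowest point is 130 to 190 mm below the rod's origin: the telescope is stiff and drawn out differently each time, not measured, so feel for the tray with the tip. Foot's centre line is 22 mm above the tip's lowest point. The foot is springy: about 2 N per mm, up or down, at the tip.
- stand: Fixed stand. Origin: table height, under the rod's axis. A dark fork plate, top at z = 215 mm, 6 mm thick, x = -32 to +124, y = -22 to +22 mm, carries the rod's collar; its post stands at x = 118 mm, beyond the rod's foot. Slot 14 mm wide along x through the origin, open at -x, closed at x = +7 mm. The rod hangs at x = y = 0, foot towards +x; lift it a little, then draw it out along -x.
- detergent: Bystander, to be left alone: orange detergent bottle, 72 mm across, 200 mm tall. Origin: centre of its underside.
- wipes: Bystander, to be left alone: white and blue canister, 84 mm across, 166 mm tall. Origin: centre of its underside.
- dish: Bystander, to be left alone: blue bowl, 100 mm across, 45 mm tall. Origin: centre of its underside.
- wrench: Bystander, to be left alone: steel wrench lying on the counter. Origin: centre of its underside.
- brush: Bystander, to be left alone: hand brush lying on the counter. Origin: centre of its underside.
- jar: Bystander, to be left alone: small amber jar, 48 mm across, 70 mm tall, standing on the left unit. Origin: centre of its underside.
- collar: Bystander, to be left alone: spare steel ring, 32 mm across, 14 mm tall, lying on the right unit. Origin: centre of its underside.

How it is judged:
By the outcome, as a careful person would: the job done as asked, in the order asked, and still so for the second after the job is handed in, with the robot touching nothing.
It also fails if it takes over 72 s, if anything falls off the work surface, if the arm or the gripper's body presses on something with over 40 N, if the wrist force passes 120 N, or if a joint passes its speed limit or range.

## Working session

There is one attempt and no reset: what is moved stays moved. The work goes in short steps, Python scripts to look and compute and a shell command to move; the robot and the scene stay as the last step left them, time stands still between calls to the robot, and variables do not carry over. Pictures are saved under pics/ and viewed, and the job is handed in when it is done.

```bash
ls; mkdir -p pics; cat > h.py <<'E'
import numpy as np, cv2
from station import arm
def grab(name,fn=None):
    st=arm.get_state(); f=arm.grab_frame(name)
    if fn: cv2.imwrite('pics/'+fn,cv2.cvtColor(f['img'],cv2.COLOR_RGB2BGR))
    np.savez('/tmp/%s.npz'%name,**f,pos=st['eef_pos'],rot=st['ee_rot'])
    return f
def load(name): return dict(np.load('/tmp/%s.npz'%name))
def c2w(f):
    if 'extrinsics' in f: return np.linalg.inv(f['extrinsics'])
    from scipy.spatial.transform import Rotation as R
    T=np.eye(4);r=np.array(f['rot']);T[:3,:3]=r if r.shape==(3,3) else R.from_euler('xyz',r).as_matrix();T[:3,3]=f['pos'];return T@f['tool_from_camera']
def dirs(f,uv):
    uv=np.atleast_2d(np.array(uv,float));return np.c_[(uv[:,0]-f['cx'])/f['fx'],-(uv[:,1]-f['cy'])/f['fy'],-np.ones(len(uv))]
def plane(f,uv,z):
    T=c2w(f);d=dirs(f,uv)@T[:3,:3].T;o=T[:3,3];return o+d*((z-o[2])/d[:,2])[:,None]
def cloud(f):
    r=f['range_z'];v,u=np.mgrid[:r.shape[0],:r.shape[1]]
    P=dirs(f,np.c_[u.ravel(),v.ravel()])*r.reshape(-1,1);T=c2w(f)
    P=P@T[:3,:3].T+T[:3,3];P[r.ravel()==0]=np.nan;return P.reshape(r.shape+(3,))
E
python3 - <<'E'
from h import *
for n in('scene','top','wrist'):
    f=grab(n,n+'0.png');print(n,f['fx'],f['cx'],f['cy'],f.keys())
print(arm.get_state())
E
```

```text
pics
scene 387.16110101718397 327.29899836508247 204.69772522703704 dict_keys(['img', 'range_z', 'fx', 'fy', 'cx', 'cy', 'extrinsics'])
top 399.87457674162636 320.37420459076117 192.21282229017345 dict_keys(['img', 'range_z', 'fx', 'fy', 'cx', 'cy', 'extrinsics'])
wrist 314.73136414712786 318.3089562179502 206.8359200559365 dict_keys(['img', 'range_z', 'fx', 'fy', 'cx', 'cy', 'tool_from_camera'])
{'t': 0.15, 'q': array([-8.67934857e-01,  3.59209887e-01,  1.12921216e-02, -2.40921927e-04,
       -1.22408375e+00, -2.88072698e-01]), 'qd': array([-0.00027616, -0.00078527,  0.00121479,  0.00263732,  0.00033985,
       -0.00200812]), 'joint_efforts': array([-1.82016588e-04, -5.83275068e+01,  2.93292207e+01,  7.00120881e+00,
        8.79365631e-03, -1.25178444e-04]), 'eef_pos': array([ 0.27183937, -0.61745724,  0.22585836]), 'ee_rot': array([ 3.14037278e+00, -1.25247175e-04, -2.72688581e+00]), 'force': array([ 0.30243797,  0.14134652, -0.44995808]), 'moment': array([-0.0139141 , -0.02747457,  0.00960457]), 'width': 0.08777912324897318}
```

View pics/scene0.png

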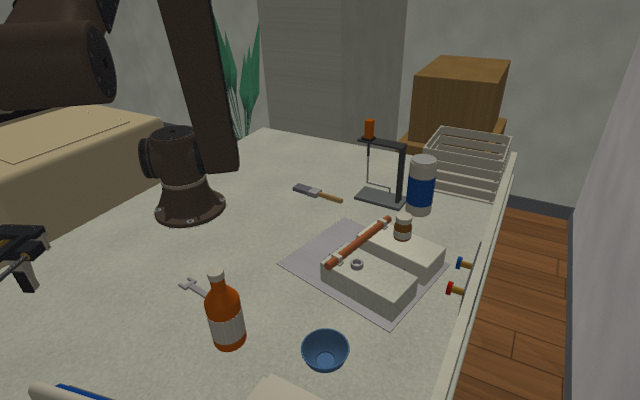

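View pics/top0.png

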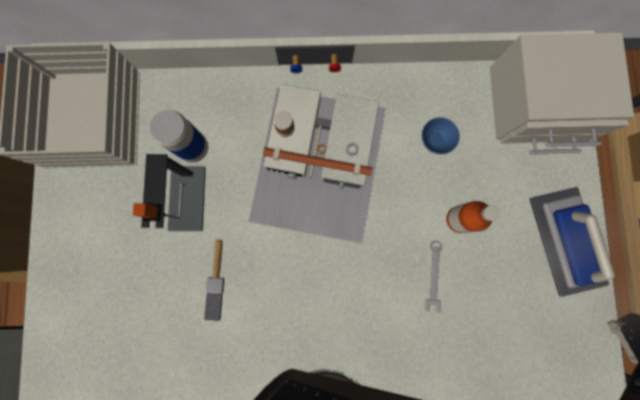

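View pics/wrist0.png

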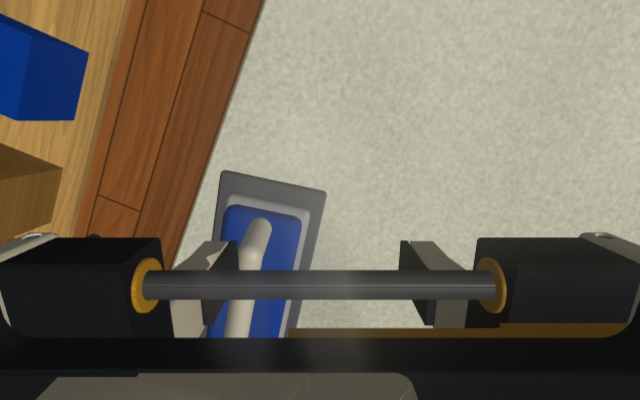

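The scene view shows the stand with its orange handle (369,128), the bay with the pipe (358,243), and the jar and ring on the units. The top view shows the handle (147,211), the nut in the gap (321,149), the pipe running (265,153)–(371,171) and the tray down to (250,220)–(362,241). The next step is to measure these.

```bash
python3 - <<'E'
from h import *
f=load('top');P=cloud(f);im=f['img'].astype(int);hsv=cv2.cvtColor(f['img'],cv2.COLOR_RGB2HSV)
print('cam',c2w(f)[:3,3])
def rep(n,m):
    p=P[m];p=p[~np.isnan(p[:,0])]
    if len(p)<5: print(n,'few',m.sum());return
    b=cv2.minAreaRect((p[:,:2]*1000).astype(np.float32));print(n,len(p),'med',np.median(p,0).round(4),'z',np.percentile(p[:,2],[5,95]).round(3),'rect',np.round(b[0],1),np.round(b[1],1),round(b[2],1))
    return p
u=np.arange(640)[None]*np.ones((400,1));v=np.arange(400)[:,None]*np.ones((1,640))
Z=P[...,2]
ok=~np.isnan(Z)
org=(hsv[...,0]<12)&(hsv[...,1]>180)&(hsv[...,2]>90)
rep('handle',org&(u<170)&(u>125)&(v>195)&(v<225)&(Z>.25))
rep('handleall',org&(u<170)&(u>125)&(v>195)&(v<225))
rep('fork',ok&(abs(Z-.215)<.012)&(u>125)&(u<215)&(v>140)&(v<240))
box=(u>240)&(u<390)&(v>80)&(v<245)
rep('tray',ok&box&(abs(Z-.003)<.006)&(hsv[...,1]<30)&(hsv[...,2]<150))
rep('tops',ok&box&(abs(Z-.066)<.006)&(hsv[...,2]>140))
rep('pipe',ok&box&(Z>.078)&(Z<.1)&org)
for uv in [(321,149),(321,175),(300,200),(310,130),(350,130),(300,100),(318,165)]:
    print(uv,P[uv[1],uv[0]].round(3),hsv[uv[1],uv[0]])
big=cv2.resize(f['img'][70:250,230:400],None,fx=4.6,fy=3.3*1,interpolation=cv2.INTER_CUBIC)
c=cv2.resize(f['img'][80:250,245:395],None,fx=3.5,fy=3.5,interpolation=cv2.INTER_CUBIC);cv2.imwrite('pics/bay1.png',c[...,::-1])
c=cv2.resize(f['img'][140:245,120:220],None,fx=5,fy=5,interpolation=cv2.INTER_CUBIC);cv2.imwrite('pics/stand1.png',c[...,::-1])
E
```

```text
cam [0.42184164 0.00674534 1.0415946 ]
handle 118 med [0.5013 0.3435 0.2786] z [0.277 0.281] rect [501.  344.1] [22.2 21.4] 1.9
handleall 118 med [0.5013 0.3435 0.2786] z [0.277 0.281] rect [501.  344.1] [22.2 21.4] 1.9
fork 1427 med [0.5574 0.34   0.2139] z [0.211 0.219] rect [548.8 343.7] [ 46.1 154.3] 88.3
tray 7659 med [0.5454 0.0045 0.002 ] z [-0.001  0.005] rect [649.3  -3.7] [304.3 388.2] 77.4
tops 5555 med [ 0.7128 -0.0372  0.0649] z [0.062 0.068] rect [705.1 -11.9] [254.7 219.3] 77.7
pipe few 0
(321, 149) [ 0.68  -0.01   0.001] [  0  12 128]
(321, 175) [ 0.61  -0.008 -0.   ] [ 30  15 140]
(300, 200) [0.544 0.049 0.003] [150   4 130]
(310, 130) [0.713 0.017 0.068] [ 26  24 171]
(350, 130) [ 0.711 -0.084  0.065] [ 28  22 163]
(300, 100) [0.793 0.041 0.064] [ 25  26 169]
(318, 165) [ 0.62  -0.     0.081] [  7 106 120]
```

View pics/bay1.png

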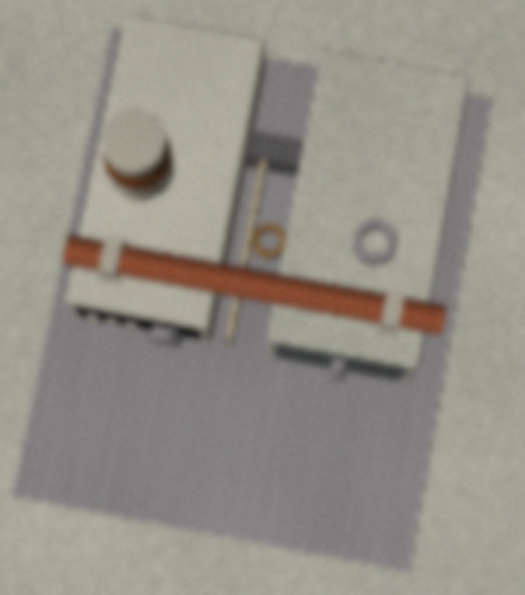

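View pics/stand1.png

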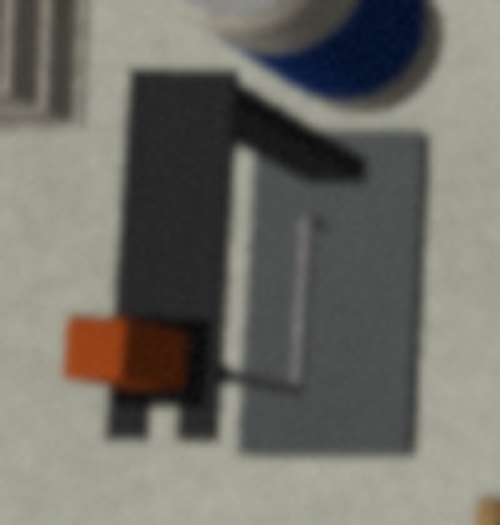

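Bay and stand are found roughly: the unit-top rectangle of 255×219 mm matches the given 256×220, and the handle top measures z≈0.279 against 0.280. Next I refine yaws, nut and foot.

```bash
python3 - <<'E'
from h import *
f=load('top');P=cloud(f);hsv=cv2.cvtColor(f['img'],cv2.COLOR_RGB2HSV).astype(int)
u=np.arange(640)[None]*np.ones((400,1));v=np.arange(400)[:,None]*np.ones((1,640));Z=P[...,2]
def rect(uv,z):
    p=plane(f,uv,z)[:,:2]*1000;b=cv2.minAreaRect(p.astype(np.float32));return np.round(b[0],1),np.round(b[1],1),round(b[2],2)
# fork via dark colour
V=hsv[...,2];m=((V<70)&(u>125)&(u<170)&(v>140)&(v<235)&(abs(Z-.214)<.02)).astype(np.uint8)
ys,xs=np.nonzero(m)
print('fork',rect(np.c_[xs,ys],.215),m.sum())
# side edges of fork: per row leftmost/rightmost
pts=plane(f,np.c_[xs,ys],.215)
rows=[r for r in np.unique(ys) if 157<r<198 or 217<r<226]
L=np.array([plane(f,[(xs[ys==r].min()-.5,r)],.215)[0,:2] for r in rows if 157<r<198]);R_=np.array([plane(f,[(xs[ys==r].max()+.5,r)],.215)[0,:2] for r in rows if 157<r<198])
for n,A in(('L',L),('R',R_)):
    k=np.polyfit(A[:,0],A[:,1],1);print(n,'yaw',np.degrees(np.arctan(k[0])),'y at .50',np.polyval(k,.5))
# tray edges
b=(abs(Z-.066)<.006)&(u>240)&(u<390)&(v>80)&(v<245)&(V>130)
b=cv2.morphologyEx(b.astype(np.uint8),cv2.MORPH_OPEN,np.ones((3,3)))
ys,xs=np.nonzero(b);print('tops',rect(np.c_[xs,ys],.066))
t=((hsv[...,1]<26)&(V>110)&(V<152)&(u>240)&(u<390)&(v>80)&(v<248)).astype(np.uint8)
n,l,s,c=cv2.connectedComponentsWithStats(t);i=1+np.argmax(s[1:,4]);ys,xs=np.nonzero(l==i);print('tray',rect(np.c_[xs,ys],.003),s[i])
# nut
print('hsv nut patch');
m=((hsv[...,0]>5)&(hsv[...,0]<22)&(hsv[...,1]>70)&(u>312)&(u<330)&(v>141)&(v<156)).astype(np.uint8)
ys,xs=np.nonzero(m);print(m[141:156,312:330]);
(cu,cv_),r=cv2.minEnclosingCircle(np.c_[xs,ys].astype(np.float32));print('nut px',cu,cv_,r,plane(f,[(cu,cv_)],.013),rect(np.c_[xs,ys],.013))
E
```

```text
fork (array([548.4, 341.8]), array([ 44.7, 149.5]), 88.05) 1296
L yaw -2.312613180872156 y at .50 0.3660124683076101
R yaw -3.5507930545257325 y at .50 0.32440854998525315
tops (array([703.8, -12.3]), array([254.6, 218.3]), 77.66)
tray (array([645.7,  -3. ]), array([303.8, 383. ]), 77.67) [ 248  102  139  142 7214]
hsv nut patch
[[0 0 0 0 0 0 0 0 0 0 0 0 0 0 0 0 0 0]
 [0 0 0 0 0 0 0 0 0 0 0 0 0 0 0 0 0 0]
 [0 0 0 0 0 0 0 0 0 0 0 0 0 0 0 0 0 0]
 [0 0 0 0 0 0 0 0 1 1 1 1 0 0 0 0 0 0]
 [0 0 0 0 0 1 1 1 1 1 1 1 1 1 0 0 0 0]
 [0 0 0 0 0 1 1 1 0 0 0 1 1 1 0 0 0 0]
 [0 0 0 0 1 1 1 0 0 0 0 0 1 1 0 0 0 0]
 [0 0 0 0 1 1 1 0 0 0 0 0 0 1 0 0 0 0]
 [0 0 0 0 1 1 1 0 0 0 0 0 0 1 0 0 0 0]
 [0 0 0 0 0 1 1 1 0 0 0 0 1 1 0 0 0 0]
 [0 0 0 0 0 0 1 1 1 1 1 1 1 1 0 0 0 0]
 [0 0 0 0 0 0 0 1 1 1 1 1 1 0 0 0 0 0]
 [0 0 0 0 0 0 0 0 0 1 1 0 0 0 0 0 0 0]
 [0 0 0 0 0 0 0 0 0 0 0 0 0 0 0 0 0 0]
 [0 0 0 0 0 0 0 0 0 0 0 0 0 0 0 0 0 0]]
nut px 320.9545593261719 148.0454559326172 5.063740253448486 [[ 0.6794728  -0.00991339  0.013     ]] (array([678.3,  -8.7]), array([23.7, 24.3]), 88.29)
```

```bash
cat >> h.py <<'E'
from scipy.spatial.transform import Rotation as Ro
def share(p0,y0,p1,y1):
    "shift/turn shares for tool-down poses; yaw deg = heading of tool x"
    R0=Ro.from_euler('xyz',[180,0,y0],degrees=True)
    s=R0.inv().apply((np.array(p1)-p0))/.3
    d=(y1-y0+180)%360-180
    return np.r_[s,0,0,-d/60].round(4)
E
python3 - <<'E'
from h import *
p=[.2718,-.6175,.2259];y=-156.2
for q,yy in [([.40,-.42,.35],-135),([.47,-.15,.35],-115),([.48,.10,.35],-100),([.503,.344,.35],-92.6)]:
    print(share(p,y,q,yy),np.linalg.norm(np.array(q)-p)/.05);p,y=q,yy
E
```

```text
[-0.6567  0.4299 -0.4137  0.      0.     -0.3533] 5.323243372230882
[-0.8014  0.4714  0.      0.      0.     -0.3333] 5.578530272392541
[-0.7693  0.322   0.      0.      0.     -0.25  ] 5.0039984012787215
[-0.8143  0.0657  0.      0.      0.     -0.1233] 4.901632381156301
```

```bash
python3 -m inch '0 -0.657 0.43 -0.414 0 0 -0.353;0 -0.657 0.43 -0.414 0 0 -0.353;0 -0.657 0.43 -0.414 0 0 -0.353;0 -0.657 0.43 -0.414 0 0 -0.353;0 -0.657 0.43 -0.414 0 0 -0.353;0 -0.657 0.43 -0.414 0 0 -0.353;0 -0.657 0.43 -0.414 0 0 -0.353'
python3 -m inch '0 -0.801 0.471 0 0 0 -0.333;0 -0.801 0.471 0 0 0 -0.333;0 -0.801 0.471 0 0 0 -0.333;0 -0.801 0.471 0 0 0 -0.333;0 -0.801 0.471 0 0 0 -0.333;0 -0.801 0.471 0 0 0 -0.333;0 -0.801 0.471 0 0 0 -0.333'
python3 -m inch '0 -0.769 0.322 0 0 0 -0.25;0 -0.769 0.322 0 0 0 -0.25;0 -0.769 0.322 0 0 0 -0.25;0 -0.769 0.322 0 0 0 -0.25;0 -0.769 0.322 0 0 0 -0.25;0 -0.769 0.322 0 0 0 -0.25;0 -0.769 0.322 0 0 0 -0.25;0 -0.769 0.322 0 0 0 -0.25'
```

```text
t: 0.85
eef_pos: [0.4019, -0.4189, 0.3524]
ee_rot: [-3.139, 0.001, -2.354]
force: [0.3, 0.8, 0.1]
width: 0.0877
t: 1.55
eef_pos: [0.4709, -0.1485, 0.3497]
ee_rot: [3.14, -0.0, -2.006]
force: [-0.2, -0.9, 0.0]
width: 0.0877
t: 2.35
eef_pos: [0.481, 0.0981, 0.3502]
ee_rot: [3.141, -0.001, -1.748]
force: [0.1, -1.5, -0.1]
width: 0.0875
```

```bash
python3 -c "
from h import *
grab('wrist','w1.png');print(arm.get_state()['q'])
d=load('wrist');np.savez('/tmp/wbay.npz',**d)"
python3 -m inch '0 -0.814 0.066 0 0 0 -0.123;0 -0.814 0.066 0 0 0 -0.123;0 -0.814 0.066 0 0 0 -0.123;0 -0.814 0.066 0 0 0 -0.123;0 -0.814 0.066 0 0 0 -0.123;0 -0.814 0.066 0 0 0 -0.123;0 -0.814 0.066 0 0 0 -0.123;0 -0.814 0.066 0 0 0 -0.123'
python3 -c "
from h import *
grab('wrist','w2.png');print(arm.get_state()['eef_pos'])"
```

```text
[ 6.02167140e-01 -9.71577361e-03 -1.65586889e-01  1.24994554e-04
 -1.41579966e+00 -7.79896865e-01]
t: 3.2
eef_pos: [0.5047, 0.3416, 0.3509]
ee_rot: [-3.142, -0.0, -1.62]
force: [-0.6, -0.6, -0.1]
width: 0.0878
[0.5046697  0.34155729 0.3512416 ]
```

View pics/w1.png

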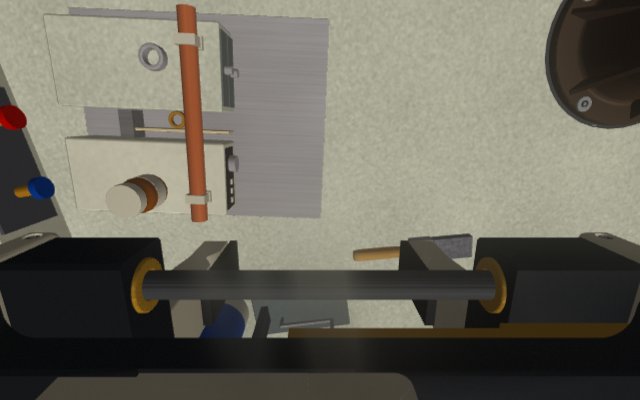

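View pics/w2.png

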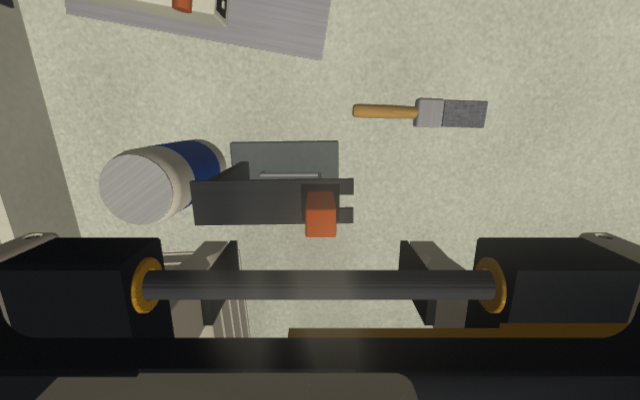

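w1 shows the nut at (178,119) partly behind the pipe. w2 shows the handle's top face around (321,228), the fork plate at y≈180–225, and the fork prongs at (345,186) and (345,215). I'll measure fork yaw and handle centre here, and the nut from w1.

```bash
python3 - <<'E'
from h import *
f=load('wrist');P=cloud(f);hsv=cv2.cvtColor(f['img'],cv2.COLOR_RGB2HSV).astype(int);Z=P[...,2]
u=np.arange(640)[None]*np.ones((400,1));v=np.arange(400)[:,None]*np.ones((1,640))
m=(u>150)&(u<380)&(v<236)&(v>130)
def rep(n,k,z):
    ys,xs=np.nonzero(k);p=plane(f,np.c_[xs,ys],z)[:,:2]*1000;b=cv2.minAreaRect(p.astype(np.float32));print(n,len(p),np.round(b[0],1),np.round(b[1],1),round(b[2],2),'z',np.nanmedian(Z[k]))
k=m&(abs(Z-.215)<.006)&(hsv[...,2]<90)
rep('fork',k,.215)
ys,xs=np.nonzero(k)
for nm,fn in(('top',np.min),('bot',np.max)):
    A=np.array([plane(f,[(c,fn(ys[xs==c]))],.215)[0,:2] for c in range(200,300)]);q=np.polyfit(A[:,0],A[:,1],1);print(nm,np.degrees(np.arctan(q[0])),np.polyval(q,.5))
rep('handle',m&(abs(Z-.280)<.006)&(hsv[...,0]<14)&(hsv[...,1]>150),.280)
k=m&(Z>.03)&(Z<.13)&(u>250)&(u<325)&(v>165)&(v<182);print('foot',np.nanmedian(P[k],0),k.sum(), np.nanpercentile(Z[k],[5,50,95]))
f=load('bay') if 0 else dict(np.load('/tmp/wbay.npz'));P=cloud(f);Z=P[...,2];hsv=cv2.cvtColor(f['img'],cv2.COLOR_RGB2HSV).astype(int)
k=(abs(Z-.066)<.006)&(u<245)&(v<225)&(hsv[...,2]>130)&(hsv[...,1]<60)
k=cv2.morphologyEx(k.astype(np.uint8),cv2.MORPH_OPEN,np.ones((3,3)))>0;rep('tops',k,.066)
k=(hsv[...,0]>5)&(hsv[...,0]<24)&(hsv[...,1]>90)&(u>165)&(u<186)&(v>108)&(v<129)
ys,xs=np.nonzero(k);print(k[108:129,163:190].astype(int))
b=np.array([xs.min(),ys.min(),xs.max(),ys.max()]);print(b)
print(plane(f,[(xs.min(),119.5),(178,ys.min()),(178,ys.max())],.013))
c=cv2.resize(f['img'][60:180,60:260],None,fx=4,fy=4,interpolation=cv2.INTER_CUBIC);cv2.imwrite('pics/w1c.png',c[...,::-1])
E
```

```text
fork 5966 [550.4 343.4] [ 45.  155.2] 88.2 z 0.2154100925721683
top -1.9912687731826921 0.32329134338361243
bot -1.884170180936118 0.3671203411247611
handle 776 [503.9 345.3] [21.  22.4] 87.21 z 0.28034337767132217
foot [0.54523976 0.34267823 0.05722496] 259 [0.05508953 0.05722496 0.07515557]
tops 20549 [705.2 -12.4] [254.  219.4] 77.61 z 0.06633081186356204
[[0 0 0 0 0 0 0 0 0 0 0 0 0 0 0 0 0 0 0 0 0 0 0 0 0 0 0]
 [0 0 0 0 0 0 0 0 0 0 0 0 0 0 0 0 0 0 0 0 0 1 1 0 0 0 0]
 [0 0 0 0 0 0 0 0 0 0 0 0 0 0 0 0 0 0 0 0 0 1 1 0 0 0 0]
 [0 0 0 0 0 0 0 0 0 0 0 1 1 1 1 1 0 0 0 0 0 1 1 0 0 0 0]
 [0 0 0 0 0 0 0 0 1 1 1 1 1 1 1 1 1 1 1 0 0 1 1 0 0 0 0]
 [0 0 0 0 0 0 0 1 1 1 1 1 1 1 1 1 1 1 1 1 1 1 1 0 0 0 0]
 [0 0 0 0 0 0 1 1 1 1 1 1 1 0 0 1 1 1 1 1 1 1 1 0 0 0 0]
 [0 0 0 0 0 0 1 1 1 1 1 1 0 0 0 0 0 1 1 1 1 1 1 0 0 0 0]
 [0 0 0 0 0 0 1 1 1 1 1 0 0 0 0 0 0 0 1 1 1 1 1 0 0 0 0]
 [0 0 0 0 0 1 1 1 1 1 1 0 0 0 0 0 0 0 0 1 1 1 1 0 0 0 0]
 [0 0 0 0 0 1 1 1 1 1 1 0 0 0 0 0 0 0 0 1 1 1 1 0 0 0 0]
 [0 0 0 0 0 1 1 1 1 1 0 0 0 0 0 0 0 0 0 1 1 1 1 0 0 0 0]
 [0 0 0 0 0 0 1 1 1 1 1 0 0 0 0 0 0 0 0 1 1 1 1 0 0 0 0]
 [0 0 0 0 0 0 1 1 1 1 1 0 0 0 0 0 0 0 0 1 1 1 1 0 0 0 0]
 [0 0 0 0 0 0 1 1 1 1 1 0 0 0 0 0 0 0 0 1 1 1 1 0 0 0 0]
 [0 0 0 0 0 0 0 1 1 1 1 1 0 0 0 0 0 0 1 1 1 1 1 0 0 0 0]
 [0 0 0 0 0 0 0 1 1 1 1 1 1 0 0 0 0 1 1 1 1 1 1 0 0 0 0]
 [0 0 0 0 0 0 0 0 1 1 1 1 1 1 1 1 1 1 1 1 1 1 1 0 0 0 0]
 [0 0 0 0 0 0 0 0 0 1 1 1 1 1 1 1 1 1 1 1 1 1 1 0 0 0 0]
 [0 0 0 0 0 0 0 0 0 0 0 1 1 1 1 1 1 1 1 1 0 0 1 0 0 0 0]
 [0 0 0 0 0 0 0 0 0 0 0 0 1 1 1 1 1 1 1 0 0 0 1 0 0 0 0]]
[168 109 185 128]
[[ 0.69324297 -0.01335196  0.013     ]
 [ 0.67384418 -0.02534733  0.013     ]
 [ 0.68198072  0.00137815  0.013     ]]
```

View pics/w1c.png

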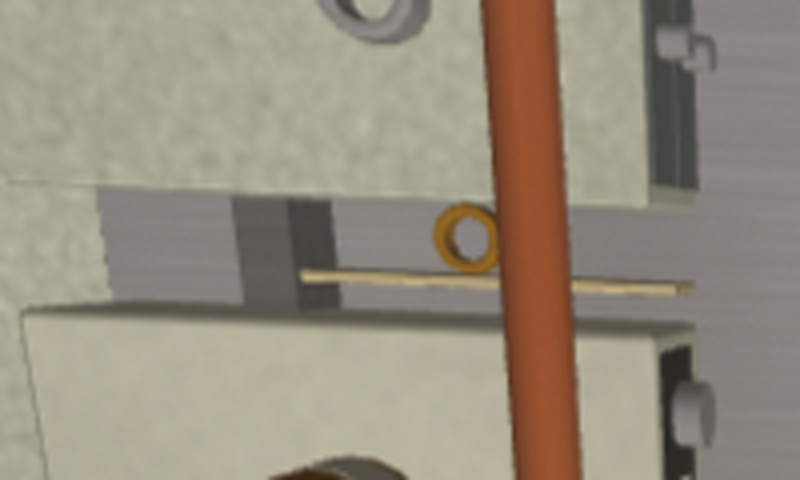

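Fork and handle agree: the rod axis is at (0.504, 0.345), yaw −1.9°. The foot's top at z≈0.057 puts the tip near 183 mm below the collar. The nut is at bay x≈85. Going down to grip.

```bash
python3 -m inch '0 -0.011 0.002 0.1 0 0 -0.015;0 -0.011 0.002 0.2 0 0 -0.015;0 -0.011 0.002 0.3 0 0 -0.015;0 -0.011 0.002 0.4 0 0 -0.015;0 -0.011 0.002 0.4 0 0 -0.015;0 -0.011 0.002 0.4 0 0 -0.015'
python3 -c "
from h import *
grab('scene','s1.png');s=arm.get_state();print(s['eef_pos'],s['ee_rot'],s['force'])
f=load('scene');cv2.imwrite('pics/s1c.png',cv2.resize(f['img'][60:260,280:480],None,fx=3,fy=3)[...,::-1])"
```

```text
t: 3.85
eef_pos: [0.5043, 0.3457, 0.2321]
ee_rot: [-3.141, -0.0, -1.603]
force: [1.1, -0.5, 1.2]
width: 0.0877
[0.5046984  0.34637351 0.23298766] [-3.13946064e+00  1.52673934e-03 -1.60266886e+00] [0.8598135  0.77650998 0.03691349]
```

View pics/s1c.png

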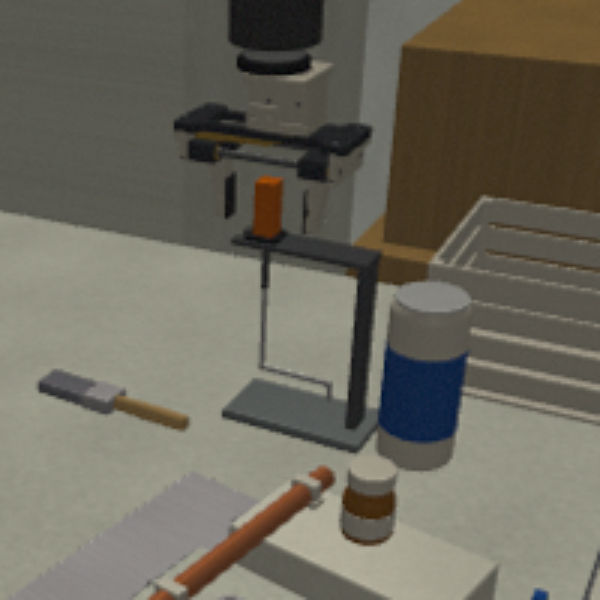

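The fingers straddle the handle squarely: it sits centred between the pads at (267,205) in the crop. Closing.

```bash
python3 -m inch '1 0 0 0 0 0 0;1 0 0 0 0 0 0;1 0 0 0 0 0 0;1 0 0 0 0 0 0;1 0 0 0 0 0 0;1 0 0 0 0 0 0;1 0 0 0 0 0 0;1 0 0 0 0 0 0' 55
python3 -c "
from h import *
s=arm.get_state();print(s['eef_pos'],s['ee_rot'],s['force'],s['moment'],s['width'])"
```

```text
t: 4.7
eef_pos: [0.5037, 0.3467, 0.2307]
ee_rot: [3.142, -0.0, -1.602]
force: [0.5, -0.1, -0.2]
width: 0.0291
[0.50369748 0.34666243 0.2306952 ] [ 3.14151730e+00 -8.41950527e-05 -1.60209542e+00] [ 0.50407447 -0.07178698 -0.20074071] [ 0.03640618  0.05906443 -0.0117493 ] 0.02912921961406158
```

```bash
python3 -m inch '1 0 0 0 0 0 0;1 0 0 0 0 0 0;1 0 0 0 0 0 0'
python3 -m inch '1 0 0 -0.015 0 0 0;1 0 0 -0.03 0 0 0;1 0 0 -0.045 0 0 0;1 0 0 -0.045 0 0 0;1 0 0 -0.045 0 0 0'
python3 -c "
from h import *
grab('scene');s=arm.get_state();print(s['eef_pos'],s['ee_rot'],s['force'],s['moment'],s['width'])
f=load('scene');cv2.imwrite('pics/s2c.png',cv2.resize(f['img'][60:260,280:480],None,fx=3,fy=3)[...,::-1])"
```

```text
t: 5.0
eef_pos: [0.5037, 0.3466, 0.2307]
ee_rot: [3.142, 0.0, -1.602]
force: [0.4, -0.0, -0.7]
width: 0.0236
t: 5.5
eef_pos: [0.5037, 0.3467, 0.2444]
ee_rot: [-3.141, 0.0, -1.602]
force: [0.1, -0.1, -1.6]
width: 0.0239
[0.50362354 0.34658214 0.24420561] [ 3.14145831e+00  3.29280883e-05 -1.60216407e+00] [-0.09945969 -0.32495137 -1.74468155] [ 0.04210009  0.13061923 -0.00430543] 0.023774763187728015
```

View pics/s2c.png

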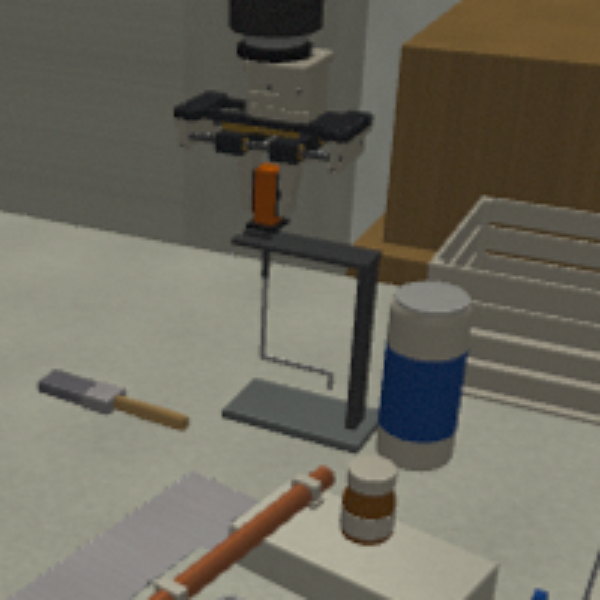

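Rod is held cleanly (width 24 mm, weight about 1.5 N) and lifted. Drawing it out along −x.

```bash
python3 -m inch '1 0 0.04 0 0 0 0;1 0 0.12 0 0 0 0;1 0 0.2 0 0 0 0;1 0 0.28 0 0 0 0;1 0 0.36 0 0 0 0;1 0 0.43 0 0 0 0;1 0 0.46 0 0 0 0;1 0 0.46 0 0 0 0'
python3 - <<'E'
from h import *
s=arm.get_state();p=s['eef_pos'];y=np.degrees(s['ee_rot'][2]);print(p,y,s['force'])
a=[.40,.20,.29]
print(share(p,y,a,-97),share(a,-97,[.4743,.033,.25],-102.35))
E
```

```text
t: 6.35
eef_pos: [0.3647, 0.351, 0.2446]
ee_rot: [-3.141, 0.001, -1.6]
force: [0.8, 0.4, -0.1]
width: 0.0238
[0.36466867 0.35098683 0.24462993] -91.7013970215996 [ 0.76394539  0.42852905 -0.08254664]
[ 0.4996 -0.1327 -0.1512  0.      0.      0.0883] [ 0.5223 -0.3137  0.1333  0.      0.      0.0892]
```

```bash
python3 -m inch '1 0.08 -0.02 -0.06 0 0 0.02;1 0.2 -0.05 -0.12 0 0 0.04;1 0.32 -0.08 -0.151 0 0 0.06;1 0.42 -0.11 -0.151 0 0 0.088;1 0.5 -0.133 -0.151 0 0 0.088;1 0.5 -0.133 -0.151 0 0 0.088'
python3 -m inch '1 0.1 -0.06 0 0 0 0.03;1 0.22 -0.13 0 0 0 0.05;1 0.34 -0.2 0 0 0 0.089;1 0.46 -0.27 0 0 0 0.089;1 0.522 -0.314 0.06 0 0 0.089;1 0.522 -0.314 0.133 0 0 0.089;1 0.522 -0.314 0.133 0 0 0.089;1 0.522 -0.314 0.133 0 0 0.089'
python3 -c "
from h import *
for n in ('scene','top','wrist'): grab(n,n+'3.png')
s=arm.get_state();print(s['eef_pos'],s['ee_rot'],s['force'],s['moment'])
f=load('scene');cv2.imwrite('pics/s3c.png',cv2.resize(f['img'][90:310,260:480],None,fx=2.7,fy=2.7)[...,::-1])
f=load('top');cv2.imwrite('pics/t3c.png',cv2.resize(f['img'][80:250,235:405],None,fx=3.5,fy=3.5)[...,::-1])"
```

```text
t: 6.95
eef_pos: [0.4017, 0.1973, 0.2898]
ee_rot: [-3.141, 0.0, -1.697]
force: [-0.3, -0.0, -1.5]
width: 0.024
t: 7.75
eef_pos: [0.4755, 0.0327, 0.2498]
ee_rot: [3.141, -0.001, -1.788]
force: [0.1, 0.8, -1.2]
width: 0.024
[0.47582396 0.0334823  0.25089286] [-3.13992617e+00  9.26075487e-04 -1.78635732e+00] [ 0.29245933  0.08838597 -1.42994497] [ 0.02173114  0.05468211 -0.04434232]
```

View pics/s3c.png

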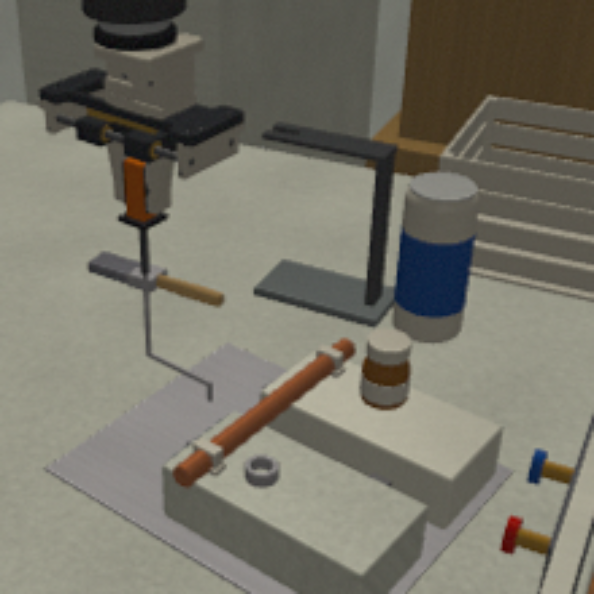

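View pics/t3c.png

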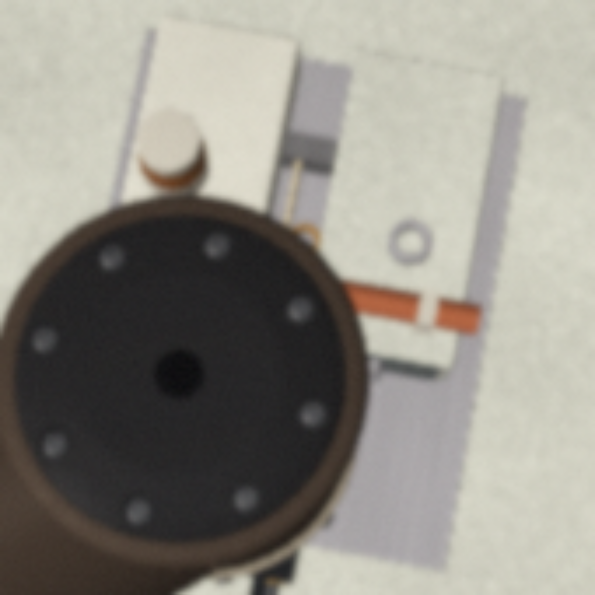

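View pics/wrist3.png

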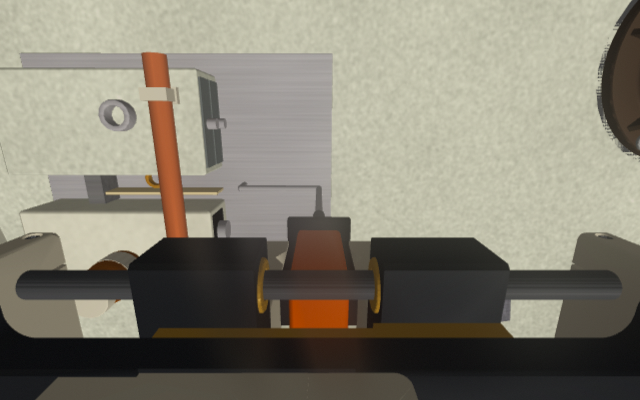

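The wrist view shows the foot from (320,187) to the tip (242,186), level in front of the gap, and the cream strip at (165,191). The scene view shows the rod hanging straight, the tip over the tray. Measuring foot and gap in the same frame.

```bash
python3 - <<'E'
from h import *
f=load('wrist');P=cloud(f);Z=P[...,2];hsv=cv2.cvtColor(f['img'],cv2.COLOR_RGB2HSV).astype(int)
u=np.arange(640)[None]*np.ones((400,1));v=np.arange(400)[:,None]*np.ones((1,640))
k=(u>235)&(u<318)&(v>178)&(v<195)&(Z>.05)&(Z<.12)
print(k.sum(),np.nanpercentile(Z[k],[5,50,95]))
print('tcp',f['pos'])
O=np.array([.5973,.0102]);ex=np.array([.9769,-.2139]);ey=np.array([.2139,.9769])
def bay(p): d=p[:,:2]-O;return np.c_[d@ex,d@ey]*1000
ys,xs=np.nonzero(k);zc=np.nanmedian(Z[k])
p=bay(plane(f,np.c_[xs,ys],zc));
for a in range(-140,-30,15):
    s=(p[:,0]>a)&(p[:,0]<a+15)
    if s.any(): print(a,p[s,1].min().round(1),p[s,1].mean().round(1),p[s,1].max().round(1))
print('foot x',p[:,0].min(),p[:,0].max(),'tcp bay',bay(np.array([f['pos']])))
# tops in this frame
k=(abs(Z-.066)<.006)&(u<230)&(v<235)&(hsv[...,2]>130)&(hsv[...,1]<60)
k=cv2.morphologyEx(k.astype(np.uint8),cv2.MORPH_OPEN,np.ones((3,3)))>0
ys,xs=np.nonzero(k);p=plane(f,np.c_[xs,ys],.066);B=bay(p)
# gap edges: right unit inner edge / left unit inner edge at several x
for a in (5,60,80,100):
    s=(abs(B[:,0]-a)<3);y=np.sort(B[s,1]);r=y[y<-5];l=y[y>5];print(a,'right inner',r.max() if len(r) else 0,'left inner',l.min() if len(l) else 0, 'front x?',)
s=(B[:,1]<-40)&(B[:,1]>-100);print('front right',np.percentile(B[s,0],[0.5,2]))
# strip (cream, z .035)
c=cv2.resize(f['img'][140:240,80:340],None,fx=3,fy=3,interpolation=cv2.INTER_CUBIC);cv2.imwrite('pics/w3c.png',c[...,::-1])
E
```

```text
482 [0.07482923 0.07713071 0.07901836]
tcp [0.47590592 0.03336353 0.25084247]
-125 -7.5 -4.1 2.5
-110 -7.5 -4.7 -2.0
-95 -7.5 -4.7 -2.0
-80 -7.5 -4.8 -2.0
-65 -7.5 -4.9 -2.0
-50 -10.7 -6.1 -3.1
foot x -121.14879086172103 -35.94242744281439 tcp bay [[-123.54455992   -3.33774094]]
5 right inner -17.495044183438672 left inner 26.153941189418603 front x?
60 right inner -17.486273855490694 left inner 26.173620669036538 front x?
80 right inner -17.483115449432102 left inner 26.180592858154895 front x?
100 right inner -17.479956467123934 left inner 26.187976529805155 front x?
front right [1.38162237 3.96320122]
```

View pics/w3c.png

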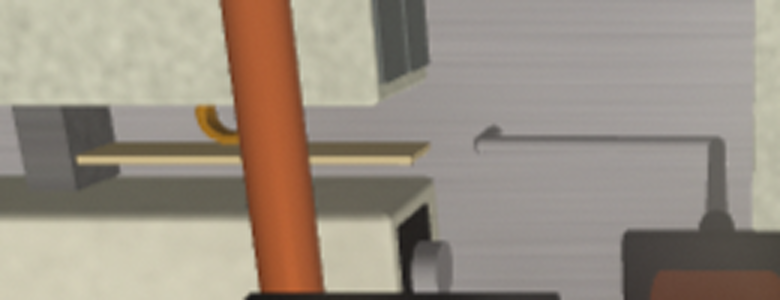

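Yaw is right, with the right wall at a constant −17.5. The foot lies at y≈−4.7, which is centred enough, and the tip is at bay x≈−38. Descending to feel the tray, expected at TCP z≈0.202.

```bash
python3 -m inch '1 0 0 0.05 0 0 0;1 0 0 0.09 0 0 0;1 0 0 0.12 0 0 0;1 0 0 0.136 0 0 0;1 0 0 0.136 0 0 0;1 0 0 0.136 0 0 0;1 0 0 0.136 0 0 0'
for i in 1 2 3; do python3 -m inch '1 0 0 0 0 0 0'; done
```

```text
t: 8.6
eef_pos: [0.4755, 0.0329, 0.2094]
ee_rot: [-3.141, 0.0, -1.787]
force: [0.5, 0.0, -1.9]
width: 0.0236
t: 8.7
eef_pos: [0.4754, 0.0328, 0.2093]
ee_rot: [-3.141, 0.0, -1.787]
force: [0.1, 0.1, -1.4]
width: 0.0239
t: 8.8
eef_pos: [0.4753, 0.0328, 0.2091]
ee_rot: [-3.141, 0.0, -1.787]
force: [0.9, -0.2, -1.4]
width: 0.0235
t: 8.9
eef_pos: [0.4752, 0.0328, 0.209]
ee_rot: [-3.141, 0.0, -1.787]
force: [0.3, 0.3, -2.4]
width: 0.0238
```

```bash
for i in 1; do :; done
python3 -m inch '1 0 0 0.008 0 0 0;1 0 0 0.013 0 0 0;1 0 0 0.013 0 0 0' | sed -n '2p;4p'
python3 -m inch '1 0 0 0.004 0 0 0;1 0 0 0.004 0 0 0;1 0 0 0.004 0 0 0' | sed -n '2p;4p'
python3 -m inch '1 0 0 0.003 0 0 0;1 0 0 0.003 0 0 0;1 0 0 0.003 0 0 0' | sed -n '2p;4p'
```

```text
eef_pos: [0.475, 0.0327, 0.2046]
force: [-0.5, 0.2, -1.9]
eef_pos: [0.4751, 0.0327, 0.2037]
force: [0.1, 0.4, -1.7]
eef_pos: [0.4751, 0.0328, 0.2029]
force: [-0.0, 0.4, -1.6]
```

```bash

python3 -m inch '1 0 0 0.003 0 0 0;1 0 0 0.003 0 0 0;1 0 0 0.003 0 0 0' | sed -n '2p;4p'
python3 -c "
from h import *
s=arm.get_state();print(s['force'],s['moment'])"
python3 -m inch '1 0 0 0.003 0 0 0;1 0 0 0.003 0 0 0;1 0 0 0.003 0 0 0' | sed -n '2p;4p'
python3 -c "
from h import *
s=arm.get_state();print(s['force'],s['moment'])"
```

```text
eef_pos: [0.4751, 0.0328, 0.202]
force: [0.4, 0.1, -2.1]
[ 0.42647204  0.06008177 -2.10353537] [0.0050336  0.07408145 0.00355111]
eef_pos: [0.4752, 0.0328, 0.2011]
force: [0.3, -0.0, -1.5]
[ 0.3177814  -0.02070572 -1.45316146] [0.042408   0.03514071 0.07396897]
```

```bash

python3 -m inch '1 0 0 0.003 0 0 0;1 0 0 0.003 0 0 0;1 0 0 0.003 0 0 0' | sed -n '2p;4p'
python3 -m inch '1 0 0 0 0 0 0' | sed -n '2p;4p'
python3 -m inch '1 0 0 0.003 0 0 0;1 0 0 0.003 0 0 0;1 0 0 0.003 0 0 0' | sed -n '2p;4p'
python3 -m inch '1 0 0 0 0 0 0' | sed -n '2p;4p'
```

```text
eef_pos: [0.4752, 0.0328, 0.2002]
force: [-0.6, 0.7, 0.3]
eef_pos: [0.4752, 0.0328, 0.2003]
force: [-0.7, 0.5, 0.4]
eef_pos: [0.4751, 0.0328, 0.1993]
force: [-1.0, 1.1, 1.2]
eef_pos: [0.4751, 0.0328, 0.1993]
force: [-1.4, 1.0, 2.2]
```

Contact is felt: the force rises from −1.7 to +0.3 and then +2 N, so touch is at TCP z≈0.201. Raising 18 mm, then inserting under the pipe.

```bash

python3 -m inch '1 0 0 -0.03 0 0 0;1 -0.003 0 -0.066 0 0 0;1 -0.003 0 -0.066 0 0 0;1 -0.003 0 -0.066 0 0 0' | sed -n '2,4p'
python3 -m inch '1 0 -0.03 0 0 0 0;1 0 -0.08 0 0 0 0;1 0 -0.14 0 0 0 0;1 0 -0.2 0 0 0 0;1 0 -0.25 0 0 0 0;1 0 -0.25 0 0 0 0;1 0 -0.25 0 0 0 0' | sed -n '2,4p'
python3 - <<'E'
from h import *
for n in ('scene','wrist','top'): grab(n,n+'4.png')
O=np.array([.5973,.0102]);ex=np.array([.9769,-.2139]);ey=np.array([.2139,.9769])
s=arm.get_state();d=s['eef_pos'][:2]-O;print(d@ex,d@ey,s['eef_pos'])
f=load('wrist');c=cv2.resize(f['img'][100:240,80:340],None,fx=3,fy=3,interpolation=cv2.INTER_CUBIC);cv2.imwrite('pics/w4c.png',c[...,::-1])
f=load('scene');cv2.imwrite('pics/s4c.png',cv2.resize(f['img'][90:310,260:480],None,fx=2.7,fy=2.7)[...,::-1])
E
```

```text
eef_pos: [0.4756, 0.0338, 0.2195]
ee_rot: [-3.141, 0.001, -1.788]
force: [0.0, 0.1, -1.9]
eef_pos: [0.5488, 0.0171, 0.2182]
ee_rot: [3.14, -0.001, -1.788]
force: [-0.0, 0.4, -1.8]
-0.049494739567635504 -0.0033321552589658018 [0.5482401  0.01753111 0.21902286]
```

View pics/w4c.png

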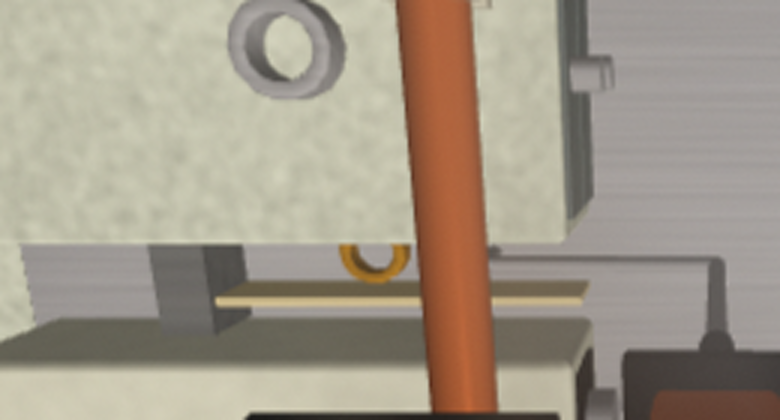

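View pics/s4c.png

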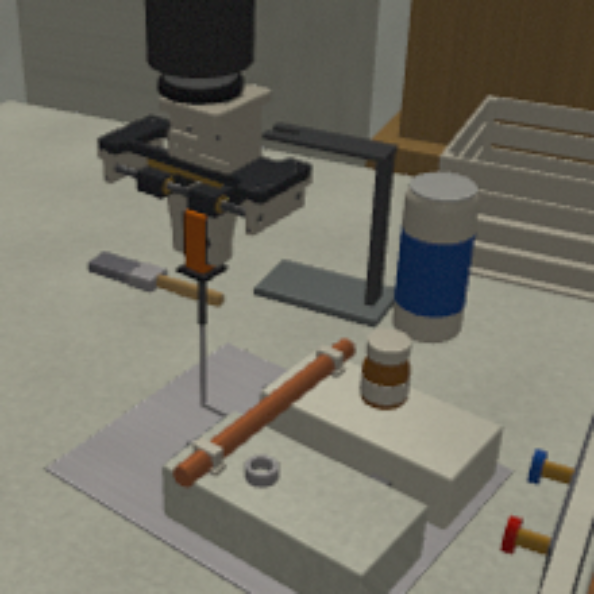

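```bash
python3 - <<'E'
from h import *
f=load('wrist');hsv=cv2.cvtColor(f['img'],cv2.COLOR_RGB2HSV).astype(int)
O=np.array([.5973,.0102]);ex=np.array([.9769,-.2139]);ey=np.array([.2139,.9769])
def bay(p): d=p[:,:2]-O;return np.c_[d@ex,d@ey]*1000
k=((hsv[...,0]>10)&(hsv[...,0]<24)&(hsv[...,1]>120)).astype(np.uint8);k[:,:185]=0;k[:,219:]=0;k[:180]=0;k[200:]=0
for r in range(181,196):
    x=np.nonzero(k[r])[0]
    if len(x): print(r,x.min(),x.max(),bay(plane(f,[(x.min()-.5,r),(x.max()+.5,r)],.013)).round(1).tolist(),[int(a) for a in x])
E
```

```text
182 193 215 [[99.0, -5.2], [72.0, -5.2]] [193, 194, 195, 196, 197, 198, 211, 212, 213, 214, 215]
183 193 215 [[99.1, -4.0], [72.1, -4.0]] [193, 194, 195, 196, 197, 198, 211, 212, 213, 214, 215]
184 193 215 [[99.3, -2.8], [72.2, -2.8]] [193, 194, 195, 196, 197, 198, 211, 212, 213, 214, 215]
185 194 215 [[98.2, -1.6], [72.3, -1.6]] [194, 195, 196, 197, 198, 199, 211, 212, 213, 214, 215]
186 194 215 [[98.3, -0.4], [72.4, -0.4]] [194, 195, 196, 197, 198, 199, 211, 212, 213, 214, 215]
187 194 215 [[98.5, 0.8], [72.5, 0.8]] [194, 195, 196, 197, 198, 199, 200, 211, 212, 213, 214, 215]
188 195 214 [[97.4, 2.0], [73.8, 2.0]] [195, 196, 197, 198, 199, 200, 201, 210, 211, 212, 213, 214]
189 196 213 [[96.4, 3.2], [75.1, 3.2]] [196, 197, 198, 199, 200, 201, 202, 209, 210, 211, 212, 213]
190 196 212 [[96.5, 4.4], [76.4, 4.4]] [196, 197, 198, 199, 200, 201, 202, 203, 204, 205, 206, 207, 208, 209, 210, 211, 212]
191 197 211 [[95.4, 5.6], [77.7, 5.6]] [197, 198, 199, 200, 201, 202, 203, 204, 205, 206, 207, 208, 209, 210, 211]
192 199 210 [[93.2, 6.8], [79.0, 6.8]] [199, 200, 201, 202, 203, 204, 205, 206, 207, 208, 209, 210]
193 201 209 [[90.9, 8.0], [80.3, 8.1]] [201, 202, 203, 204, 205, 206, 207, 208, 209]
194 202 208 [[89.9, 9.3], [81.6, 9.3]] [202, 203, 204, 205, 206, 207, 208]
```

Nut centre at bay x=85.4, y≈−3.7, with width 27 mm as given. Move 50 mm further in and look.

```bash

python3 -m inch '1 0 -0.03 0 0 0 0;1 0 -0.07 0 0 0 0;1 0 -0.11 0 0 0 0;1 0 -0.15 0 0 0 0;1 0 -0.166 0 0 0 0;1 0 -0.166 0 0 0 0;1 0 -0.166 0 0 0 0' | sed -n '2,4p'
python3 - <<'E'
from h import *
for n in ('scene','wrist','top'): grab(n,n+'5.png')
O=np.array([.5973,.0102]);ex=np.array([.9769,-.2139]);ey=np.array([.2139,.9769])
s=arm.get_state();d=s['eef_pos'][:2]-O;print(d@ex,d@ey,s['eef_pos'],s['force'])
f=load('wrist');c=cv2.resize(f['img'][120:240,180:340],None,fx=5,fy=5,interpolation=cv2.INTER_CUBIC);cv2.imwrite('pics/w5c.png',c[...,::-1])
E
```

```text
eef_pos: [0.597, 0.0067, 0.2187]
ee_rot: [3.141, -0.0, -1.788]
force: [-0.4, 0.4, -1.9]
0.0003467082232680541 -0.003343774244623793 [0.5969235 0.0068596 0.2191732] [ 0.03853831  0.83744307 -1.63313892]
```

View pics/w5c.png

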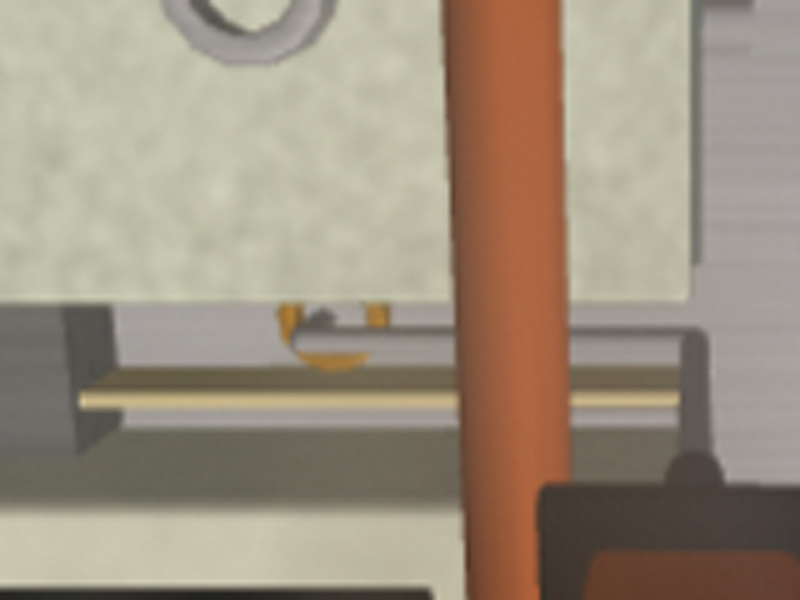

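The tip (crop 322,315) is just above the nut's hole, between the brass edges at 290 and 378. By perspective it will land near the middle (334). Lowering in small steps, watching the force.

```bash

python3 -m inch '1 0 0 0.01 0 0 0;1 0 0 0.02 0 0 0;1 0 0 0.025 0 0 0;1 0 0 0.025 0 0 0' | sed -n '2p;4p'
python3 -m inch '1 0 0 0.004 0 0 0;1 0 0 0.008 0 0 0;1 0 0 0.008 0 0 0' | sed -n '2p;4p'
python3 -m inch '1 0 0 0 0 0 0' | sed -n '2p;4p'
```

```text
eef_pos: [0.597, 0.0068, 0.2112]
force: [0.0, 0.0, -1.6]
eef_pos: [0.5971, 0.0068, 0.209]
force: [-0.2, -0.3, -2.3]
eef_pos: [0.5972, 0.0068, 0.2091]
force: [-0.7, 0.4, -1.5]
```

```bash

python3 -m inch '1 0 0 0.006 0 0 0;1 0 0 0.012 0 0 0;1 0 0 0.012 0 0 0' | sed -n '2p;4p'
python3 -m inch '1 0 0 0.005 0 0 0;1 0 0 0.007 0 0 0;1 0 0 0.007 0 0 0;1 0 0 0.007 0 0 0' | sed -n '2p;4p'
python3 - <<'E'
from h import *
for n in ('wrist',): grab(n,n+'6.png')
f=load('wrist');c=cv2.resize(f['img'][120:240,180:340],None,fx=5,fy=5,interpolation=cv2.INTER_CUBIC);cv2.imwrite('pics/w6c.png',c[...,::-1])
E
```

```text
eef_pos: [0.5971, 0.0068, 0.2052]
force: [0.5, 0.1, -1.0]
eef_pos: [0.5972, 0.0068, 0.2035]
force: [0.4, -0.3, -2.4]
```

View pics/w6c.png

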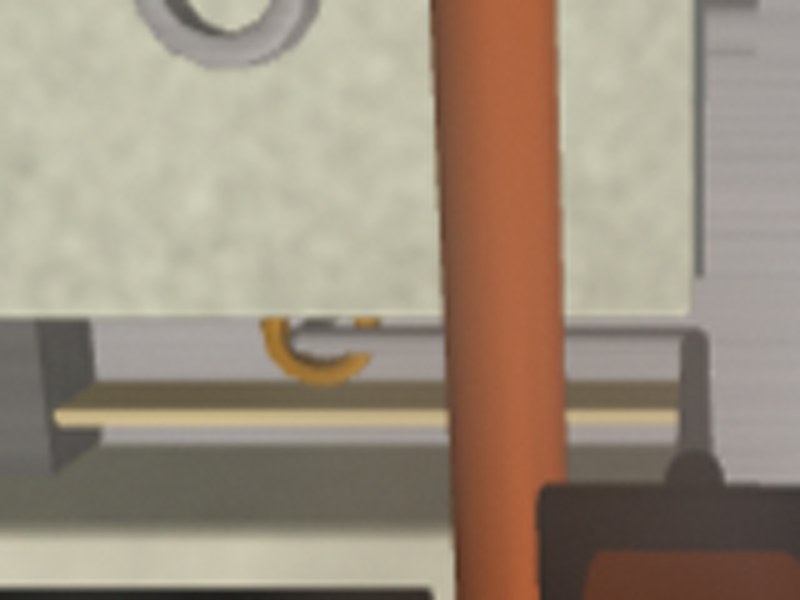

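The tip is inside the hole (crop 310,325) with no rim contact force. Drawing out slowly.

```bash

python3 -m inch '1 0 0.006 0 0 0 0;1 0 0.012 0 0 0 0;1 0 0.018 0 0 0 0;1 0 0.024 0 0 0 0;1 0 0.03 0 0 0 0;1 0 0.036 0 0 0 0' | sed -n '2,4p'
python3 -m inch '1 0 0.006 0 0 0 0;1 0 0.012 0 0 0 0;1 0 0.018 0 0 0 0;1 0 0.024 0 0 0 0;1 0 0.03 0 0 0 0;1 0 0.036 0 0 0 0' | sed -n '2,4p'
python3 - <<'E'
from h import *
for n in ('wrist',): grab(n,n+'7.png')
f=load('wrist');c=cv2.resize(f['img'][120:240,180:340],None,fx=5,fy=5,interpolation=cv2.INTER_CUBIC);cv2.imwrite('pics/w7c.png',c[...,::-1])
E
```

```text
eef_pos: [0.5868, 0.0092, 0.2036]
ee_rot: [-3.141, 0.0, -1.787]
force: [1.0, -0.8, -1.8]
eef_pos: [0.576, 0.0115, 0.2035]
ee_rot: [-3.142, 0.0, -1.787]
force: [2.2, -0.4, -2.5]
```

View pics/w7c.png

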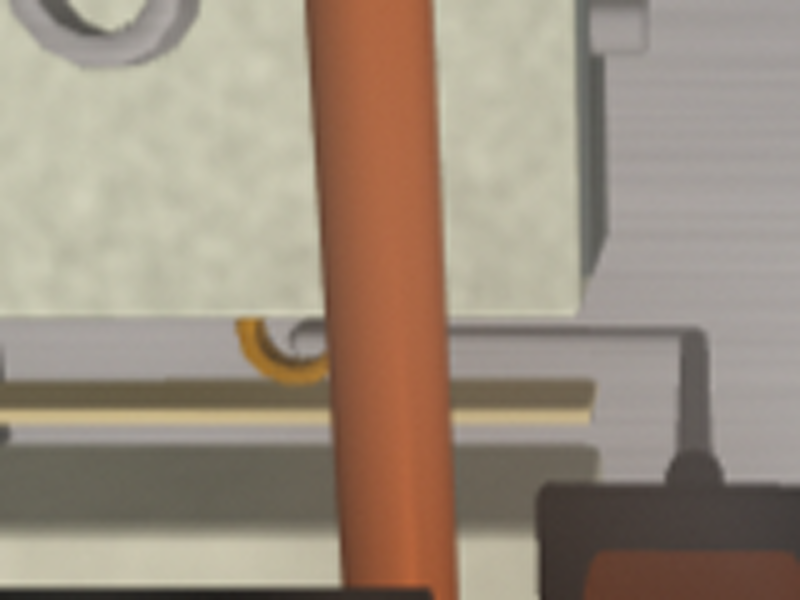

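The nut follows (pull about 2 N). Continuing.

```bash

python3 -m inch '1 0 0.009 0 0 0 0;1 0 0.018 0 0 0 0;1 0 0.027 0 0 0 0;1 0 0.036 0 0 0 0;1 0 0.045 0 0 0 0;1 0 0.054 0 0 0 0;1 0 0.063 0 0 0 0;1 0 0.072 0 0 0 0' | sed -n '2,4p'
python3 -m inch '1 0 0.009 0 0 0 0;1 0 0.018 0 0 0 0;1 0 0.027 0 0 0 0;1 0 0.036 0 0 0 0;1 0 0.045 0 0 0 0;1 0 0.054 0 0 0 0;1 0 0.063 0 0 0 0;1 0 0.072 0 0 0 0' | sed -n '2,4p'
python3 - <<'E'
from h import *
for n in ('wrist',): grab(n,n+'8.png')
f=load('wrist');c=cv2.resize(f['img'][120:240,180:340],None,fx=5,fy=5,interpolation=cv2.INTER_CUBIC);cv2.imwrite('pics/w8c.png',c[...,::-1])
E
```

```text
eef_pos: [0.5548, 0.0162, 0.2035]
ee_rot: [-3.142, 0.0, -1.787]
force: [1.6, -1.2, -2.4]
eef_pos: [0.5337, 0.0208, 0.2035]
ee_rot: [-3.142, 0.0, -1.787]
force: [0.5, -0.9, -2.1]
```

View pics/w8c.png

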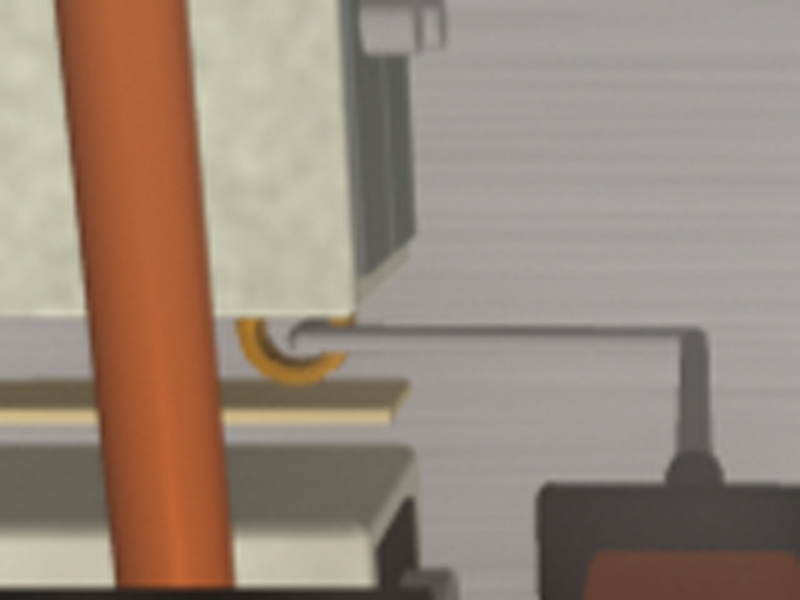

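The nut is past the pipe, its centre about 25 mm inside the mouth. Continuing out.

```bash

python3 -m inch '1 0 0.008 0 0 0 0;1 0 0.016 0 0 0 0;1 0 0.024 0 0 0 0;1 0 0.032 0 0 0 0;1 0 0.04 0 0 0 0;1 0 0.048 0 0 0 0;1 0 0.056 0 0 0 0;1 0 0.064 0 0 0 0;1 0 0.072 0 0 0 0;1 0 0.08 0 0 0 0;1 0 0.088 0 0 0 0;1 0 0.096 0 0 0 0' | sed -n '2,4p'
python3 -m inch '1 0 0.008 0 0 0 0;1 0 0.018 0 0 0 0;1 0 0.028 0 0 0 0;1 0 0.04 0 0 0 0;1 0 0.052 0 0 0 0;1 0 0.064 0 0 0 0;1 0 0.076 0 0 0 0;1 0 0.088 0 0 0 0;1 0 0.1 0 0 0 0;1 0 0.112 0 0 0 0;1 0 0.124 0 0 0 0;1 0 0.136 0 0 0 0' | sed -n '2,4p'
python3 -m inch '1 0 0.01 0 0 0 0;1 0 0.02 0 0 0 0;1 0 0.027 0 0 0 0;1 0 0.027 0 0 0 0' | sed -n '2,4p'
python3 - <<'E'
from h import *
for n in ('wrist',): grab(n,n+'9.png')
f=load('wrist');c=cv2.resize(f['img'][100:240,140:340],None,fx=4,fy=4,interpolation=cv2.INTER_CUBIC);cv2.imwrite('pics/w9c.png',c[...,::-1])
E
```

```text
eef_pos: [0.5056, 0.027, 0.2034]
ee_rot: [3.142, 0.0, -1.787]
force: [1.3, -1.1, -1.2]
eef_pos: [0.4657, 0.0358, 0.2035]
ee_rot: [-3.142, 0.0, -1.787]
force: [-0.4, 0.1, -2.2]
eef_pos: [0.4578, 0.0375, 0.2035]
ee_rot: [-3.142, 0.0, -1.787]
force: [0.6, -0.3, -2.2]
```

View pics/w9c.png

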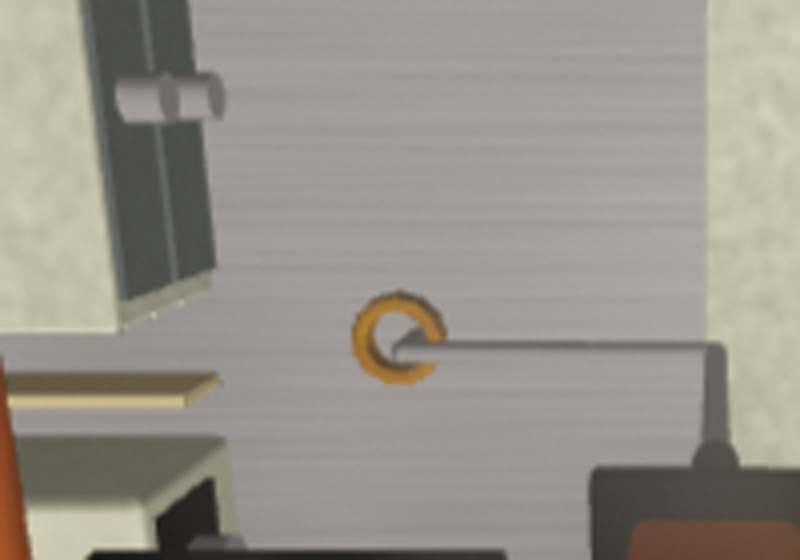

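```bash
python3 - <<'E'
from h import *
f=load('wrist');O=np.array([.5973,.0102]);ex=np.array([.9769,-.2139]);ey=np.array([.2139,.9769])
hsv=cv2.cvtColor(f['img'],cv2.COLOR_RGB2HSV).astype(int)
k=((hsv[...,0]>10)&(hsv[...,0]<24)&(hsv[...,1]>110));k[:165]=0;k[205:]=0;k[:,:215]=0;k[:,260:]=0
ys,xs=np.nonzero(k);p=plane(f,np.c_[xs,ys],.011)[:,:2]-O;b=np.c_[p@ex,p@ey]*1000
print(b.min(0),b.max(0),(b.min(0)+b.max(0))/2)
P=cloud(f);print(np.nanpercentile(P[ys,xs,2],[10,50,90]))
E
```

```text
[-63.96843279 -16.2223022 ] [-38.49796833   8.05945528] [-51.23320056  -4.08142346]
[0.01099379 0.01309938 0.01417221]
```

The nut lies flat (top at z≈0.013) with its inner edge at bay x≈−38.5, against at least 26 mm needed. I'll relax the tip to mid-hole, then lift.

```bash

python3 -m inch '1 0 -0.007 0 0 0 0;1 0 -0.015 0 0 0 0;1 0 -0.015 0 0 0 0;1 0 -0.015 -0.015 0 0 0;1 0 -0.015 -0.03 0 0 0;1 0 -0.015 -0.05 0 0 0;1 0 -0.015 -0.1 0 0 0;1 0 -0.015 -0.18 0 0 0;1 0 -0.015 -0.26 0 0 0;1 0 -0.015 -0.3 0 0 0;1 0 -0.015 -0.3 0 0 0' | sed -n '1,5p'
python3 - <<'E'
from h import *
for n in ('wrist','scene'): grab(n,n+'10.png')
f=load('wrist');c=cv2.resize(f['img'][60:240,100:340],None,fx=3.2,fy=3.2,interpolation=cv2.INTER_CUBIC);cv2.imwrite('pics/w10c.png',c[...,::-1])
s=arm.get_state();p=s['eef_pos'];y=np.degrees(s['ee_rot'][2]);print(p,y)
a=[.375,.20,.30];b=[.365,.3512,.2446]
print(share(p,y,a,-97),share(a,-97,b,-91.79))
E
```

```text
t: 21.7
eef_pos: [0.4632, 0.0368, 0.2952]
ee_rot: [-3.139, 0.002, -1.787]
force: [0.8, 0.3, -2.1]
width: 0.0235
[0.4620226  0.03651774 0.29274552] -102.42234445210968
[-0.4698  0.4005 -0.0242  0.      0.     -0.0904] [-0.4962  0.0945  0.1847  0.      0.     -0.0868]
```

View pics/w10c.png

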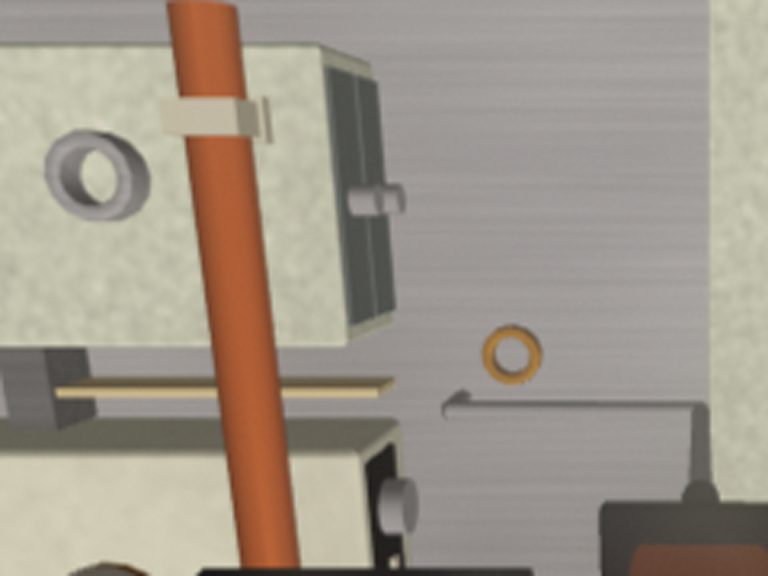

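The nut (512,354 in the crop) stays flat on bare tray, and the rod is free. Back to the stand.

```bash

python3 -m inch '1 -0.05 0.04 -0.024 0 0 0;1 -0.15 0.12 -0.024 0 0 -0.03;1 -0.25 0.21 -0.024 0 0 -0.05;1 -0.35 0.3 -0.024 0 0 -0.07;1 -0.43 0.37 -0.024 0 0 -0.09;1 -0.47 0.4 -0.024 0 0 -0.09;1 -0.47 0.4 -0.024 0 0 -0.09' | sed -n '1,5p'
python3 - <<'E'
from h import *
s=arm.get_state();p=s['eef_pos'];y=np.degrees(s['ee_rot'][2]);print(p,y)
print(share(p,y,[.365,.3512,.2446],-91.79))
E
```

```text
t: 22.5
eef_pos: [0.3744, 0.2011, 0.2993]
ee_rot: [3.14, -0.001, -1.69]
force: [-0.4, 0.2, -2.5]
width: 0.0238
[0.37437053 0.20112465 0.29931482] -96.85845608007548
[-0.4929  0.0908  0.1824  0.      0.     -0.0845]
```

```bash

python3 -m inch '1 -0.08 0.015 0 0 0 -0.02;1 -0.18 0.033 0 0 0 -0.04;1 -0.28 0.05 0 0 0 -0.06;1 -0.38 0.07 0 0 0 -0.0845;1 -0.46 0.085 0.04 0 0 -0.0845;1 -0.493 0.091 0.1 0 0 -0.0845;1 -0.493 0.091 0.16 0 0 -0.0845;1 -0.493 0.091 0.182 0 0 -0.0845;1 -0.493 0.091 0.182 0 0 -0.0845;1 -0.493 0.091 0.182 0 0 -0.0845' | sed -n '1,5p'
python3 - <<'E'
from h import *
for n in ('wrist','scene'): grab(n,n+'11.png')
f=load('scene');cv2.imwrite('pics/s11c.png',cv2.resize(f['img'][60:260,280:480],None,fx=3,fy=3)[...,::-1])
s=arm.get_state();p=s['eef_pos'];y=np.degrees(s['ee_rot'][2]);print(p,y)
print(share(p,y,[.5037,.3467,.2444],-91.79))
E
```

```text
t: 23.5
eef_pos: [0.367, 0.3498, 0.2465]
ee_rot: [-3.141, 0.0, -1.605]
force: [-0.6, 0.2, -1.9]
width: 0.0238
[0.36701932 0.35018921 0.24705905] -91.96602125435476
[-0.004  -0.4557  0.0089  0.      0.     -0.0029]
```

View pics/s11c.png

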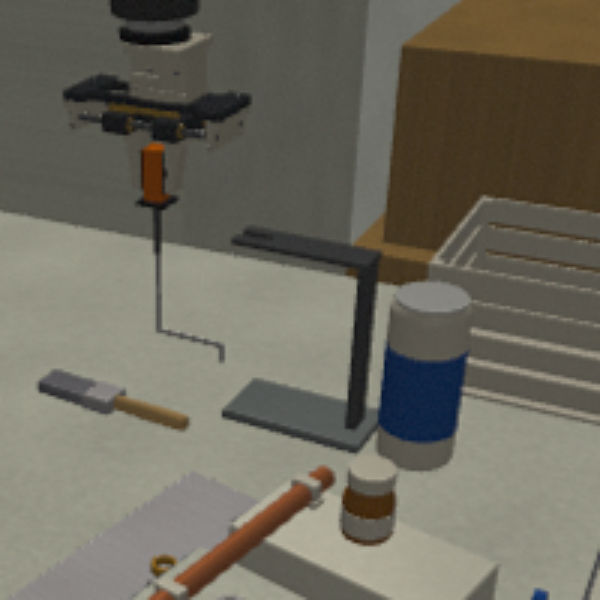

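View pics/wrist11.png

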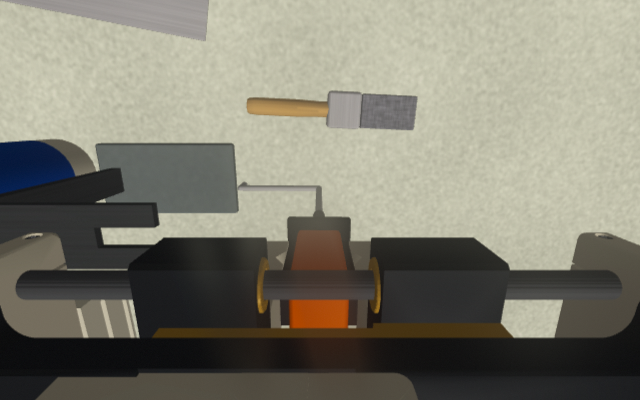

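Rod lined up in front of the fork, and the nut is visible on the tray (crop 163,567). Going in along +x, with a check before entering the slot.

```bash

python3 -m inch '1 -0.001 -0.04 0.004 0 0 -0.002;1 -0.002 -0.11 0.008 0 0 -0.003;1 -0.003 -0.18 0.008 0 0 -0.003;1 -0.003 -0.23 0.008 0 0 -0.003;1 -0.003 -0.25 0.008 0 0 -0.003;1 -0.003 -0.25 0.008 0 0 -0.003;1 -0.003 -0.25 0.008 0 0 -0.003' | sed -n '1,5p'
python3 - <<'E'
from h import *
s=arm.get_state();p=s['eef_pos'];y=np.degrees(s['ee_rot'][2]);print(p,y)
print('line y',.3467+(.5037-p[0])*.0330)
print(share(p,y,[.5037,.3467,.2444],-91.79))
E
```

```text
t: 24.3
eef_pos: [0.4413, 0.3483, 0.2436]
ee_rot: [3.141, -0.0, -1.602]
force: [0.2, -0.4, -2.4]
width: 0.0239
[0.44128916 0.34827194 0.24359716] -91.78757505088429
line y 0.3487595576058567
[-0.0013 -0.2081 -0.0027  0.      0.      0.    ]
```

```bash

python3 -m inch '1 -0.001 -0.03 -0.003 0 0 0;1 -0.001 -0.06 -0.003 0 0 0;1 -0.001 -0.09 -0.003 0 0 0;1 -0.001 -0.12 -0.003 0 0 0;1 -0.001 -0.15 -0.003 0 0 0;1 -0.001 -0.18 -0.003 0 0 0;1 -0.001 -0.2 -0.003 0 0 0;1 -0.001 -0.208 -0.003 0 0 0;1 -0.001 -0.208 -0.003 0 0 0;1 -0.001 -0.208 -0.003 0 0 0;1 -0.001 -0.208 -0.003 0 0 0' | sed -n '1,5p'
python3 - <<'E'
from h import *
for n in ('wrist','scene'): grab(n,n+'12.png')
f=load('scene');cv2.imwrite('pics/s12c.png',cv2.resize(f['img'][60:260,280:480],None,fx=3,fy=3)[...,::-1])
s=arm.get_state();p=s['eef_pos'];print(p,s['ee_rot'],s['force'])
E
```

```text
t: 25.4
eef_pos: [0.5037, 0.3469, 0.2447]
ee_rot: [-3.142, 0.0, -1.601]
force: [-0.0, 0.3, -1.8]
width: 0.0239
[0.5036756  0.3469351  0.24475729] [-3.14145380e+00  2.68251733e-04 -1.60127371e+00] [ 0.4176994  -0.27852839 -2.58598531]
```

View pics/s12c.png

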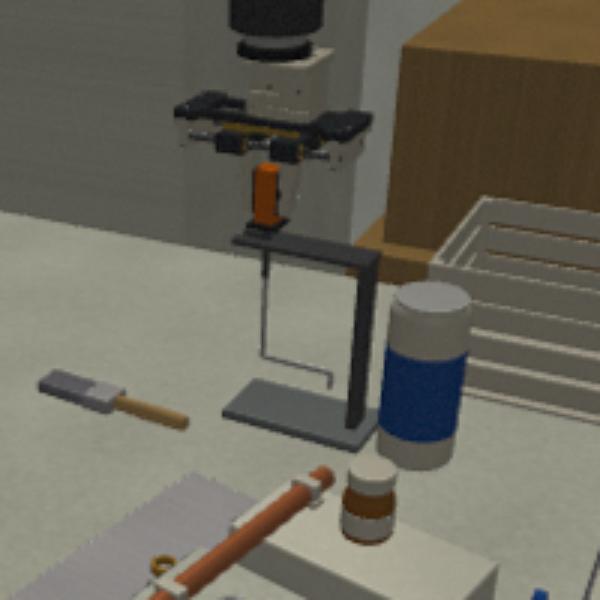

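View pics/wrist12.png

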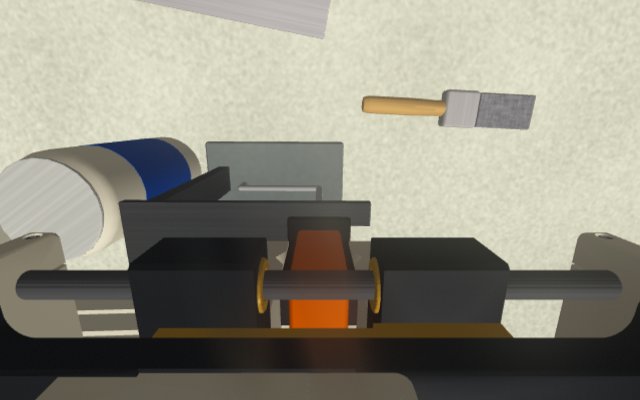

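This matches the lifted picture taken before, with no side force. Lowering onto the fork.

```bash

python3 -m inch '1 0 0 0.012 0 0 0;1 0 0 0.024 0 0 0;1 0 0 0.036 0 0 0;1 0 0 0.042 0 0 0;1 0 0 0.042 0 0 0;1 0 0 0.042 0 0 0' | sed -n '1,5p'
python3 -m inch '1 0 0 0.004 0 0 0;1 0 0 0.004 0 0 0;1 0 0 0.004 0 0 0' | sed -n '2p;4p'
python3 -m inch '1 0 0 0 0 0 0' | sed -n '2p;4p'
```

```text
t: 26.1
eef_pos: [0.5039, 0.3468, 0.2319]
ee_rot: [3.142, -0.0, -1.602]
force: [-0.1, 0.1, -2.2]
width: 0.0238
eef_pos: [0.504, 0.3469, 0.2308]
force: [-0.5, 0.5, -1.5]
eef_pos: [0.5039, 0.3469, 0.2308]
force: [-0.6, 0.2, -1.7]
```

```bash

python3 -m inch '1 0 0 0.003 0 0 0;1 0 0 0.003 0 0 0;1 0 0 0.003 0 0 0' | sed -n '2p;4p'
python3 -m inch '1 0 0 0 0 0 0' | sed -n '2p;4p'
```

```text
eef_pos: [0.504, 0.3469, 0.2307]
force: [-2.1, -0.6, 5.4]
eef_pos: [0.504, 0.3469, 0.2307]
force: [-2.2, -0.5, 5.1]
```

The collar is seated at the original height (0.2307). Easing off 0.6 mm and letting go.

```bash

python3 -m inch '1 0 0 -0.002 0 0 0;1 0 0 -0.002 0 0 0;0.8 0 0 -0.002 0 0 0;0.7 0 0 -0.002 0 0 0;0.6 0 0 -0.002 0 0 0;0.4 0 0 -0.002 0 0 0;0.2 0 0 -0.002 0 0 0;0 0 0 -0.002 0 0 0;0 0 0 -0.002 0 0 0;0 0 0 -0.002 0 0 0;0 0 0 -0.002 0 0 0;0 0 0 -0.002 0 0 0' 20
python3 -c "
from h import *
grab('scene');s=arm.get_state();print(s['force'],s['width'])
f=load('scene');cv2.imwrite('pics/s13c.png',cv2.resize(f['img'][60:260,280:480],None,fx=3,fy=3)[...,::-1])"
```

```text
t: 28.1
eef_pos: [0.5039, 0.3469, 0.2305]
ee_rot: [-3.142, 0.0, -1.602]
force: [0.0, 0.3, -0.2]
width: 0.0839
[-0.77443215 -0.26537251  0.22920014] 0.08569812333813975
```

View pics/s13c.png

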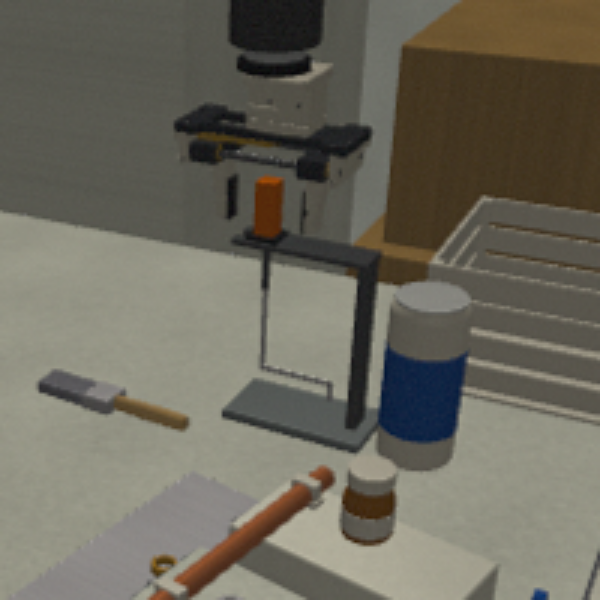

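The rod hangs as at the start, and the open fingers are clear of it. Rising straight up, then a final check.

```bash

python3 -m inch '0 0 0 -0.05 0 0 0;0 0 0 -0.15 0 0 0;0 0 0 -0.28 0 0 0;0 0 0 -0.4 0 0 0;0 0 0 -0.4 0 0 0;0 0 0 -0.4 0 0 0;0 0 0 -0.4 0 0 0' | sed -n '1,5p'
python3 - <<'E'
from h import *
for n in ('scene','top','wrist'): grab(n,n+'14.png')
f=load('top');hsv=cv2.cvtColor(f['img'],cv2.COLOR_RGB2HSV).astype(int)
O=np.array([.5973,.0102]);ex=np.array([.9769,-.2139]);ey=np.array([.2139,.9769])
k=(hsv[...,0]>5)&(hsv[...,0]<24)&(hsv[...,1]>70);k[:175]=0;k[235:]=0;k[:,:280]=0;k[:,350:]=0
ys,xs=np.nonzero(k);p=plane(f,np.c_[xs,ys],.013)[:,:2]-O;b=np.c_[p@ex,p@ey]*1000;print('nut',len(b),b.min(0),b.max(0))
f=load('wrist');P=cloud(f);Z=P[...,2];h=cv2.cvtColor(f['img'],cv2.COLOR_RGB2HSV).astype(int)
k=(abs(Z-.28)<.006)&(h[...,0]<14)&(h[...,1]>150);k[236:]=0
ys,xs=np.nonzero(k);b=cv2.minAreaRect((plane(f,np.c_[xs,ys],.28)[:,:2]*1000).astype(np.float32));print('handle',b,np.median(Z[k]))
E
```

```text
t: 28.85
eef_pos: [0.5034, 0.3466, 0.3493]
ee_rot: [3.14, -0.001, -1.602]
force: [0.1, -0.0, -0.6]
width: 0.0878
nut 38 [-63.8568769  -15.60566458] [-41.43108818   6.71691515]
handle ((504.353759765625, 345.8127746582031), (21.43903923034668, 22.839500427246094), 88.20680236816406) 0.2802993148224098
```

View pics/scene14.png

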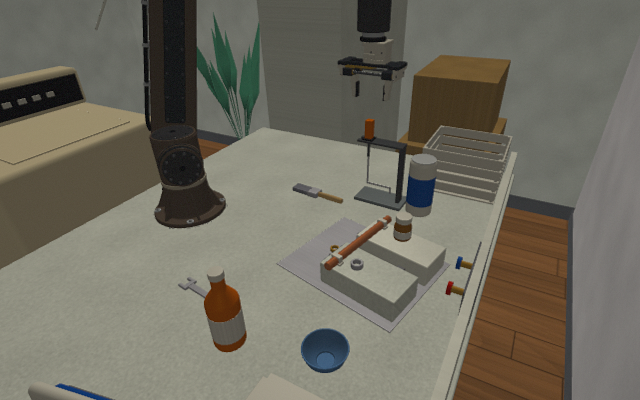

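View pics/top14.png

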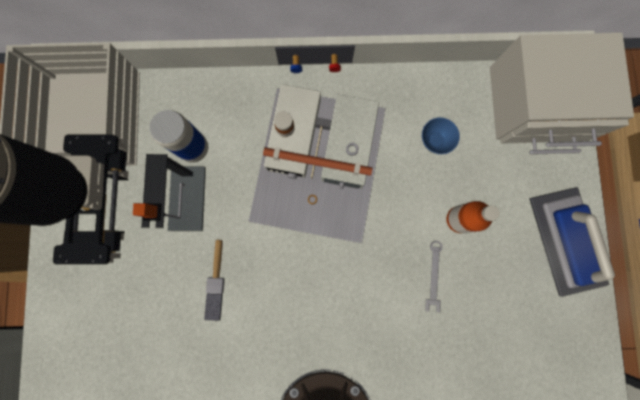

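The nut is on the bare tray at (312,199) in the top view, about 40 mm clear of the mouth. The rod hangs in its stand at (504.4, 345.8) mm, height 0.280, as before. Everything else looks as it did. Handing in.

```bash
python3 -c "
from station import arm
print(arm.job_done())"
```

```text
the job is handed in; nothing more can be done
None
```

The nut is out of the gap and lying flat on the bare tray. The rod is back in its stand and released, and I handed the job in at about 29 s of the 72 s allowed.

- **How it went:** I took the rod off the fork and felt the tray with its tip, at about 3–4 N. I passed the foot under the pipe, lowered the tip into the nut's hole and drew the nut out slowly; sampled pull readings were about 1–2 N.
- **Nut:** the wrist camera put its inner edge 38.5 mm clear of the mouth and the top camera 41 mm; 26 mm was required. Its top was at z ≈ 13 mm, so it lies flat. The gripper never touched it.
- **Rod:** it was lowered until the collar seated at its original height, with a brief 7 N press on the fork, and then let go. The handle reads (504.4, 345.8) mm with its top at 280 mm, against (503.9, 345.3) mm and 280 mm at the start. The gripper was open and clear above it.
- **Everything else:** the other objects look unmoved in the scene and top views, but I compared those by eye and did not measure them.

No check failed. The camera views disagreed with each other by 1–3 mm, and the force readings carried about 0.5 N of noise.

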